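Thread the filter tube down the ring stand

ROBOT

A 6-joint arm with a two-finger parallel gripper is mounted at the origin on the work surface. World frame = base frame: x ahead of the robot, y to its left, z up, the work surface at z = 0. Lengths are in m, angles in rad, forces in N, time in s.
With the tool pointing down it reaches from about 0.35 to 0.975 m from the base axis. Payload 4.9 kg.
Tool frame: the origin (TCP) lies between the finger pads; the fingertips stand 14 mm ahead of it and the grasp point (between the pads) lies 5 mm behind it (manip.tcp_to_tips is the distance from the TCP to the fingertips, in m); z points along the fingers, y is the line along which they close (so a half turn about z gives the same grasp; the last joint's range is limited). The gripper opens to 85 mm and grips with 20 to 120 N. Pads are 22 mm wide; open, the fingers measure 114 mm over their backs; the gripper's body (76 mm by 85 mm) begins 54 mm behind the grasp point. The pads swing forward as they close: fully open they stand 13 mm farther back than shut.
Start: joints at [-1.466, 0.053, 1.613, -0, 1.476, -0.119], TCP at [0.139, -0.609, 0.245] pointing down, gripper open.
Joint ranges: [-3.01, 3.01], [-1.01, 2.22], [0.06, 2.58], [-1.02, 4.17], [0.09, 2.62], [-3.14, 3.14]. Speed limits (rad/s): [2.57, 2.57, 3.14, 3.14, 3.14, 3.14].

INTERFACE

Orientations are given as a unit quaternion [w, x, y, z].
In Python, from plant import manip gives the robot as it stands.
- The arm moves only by the tool servo_tool, never from a script. Its argument "moves" is a list that holds one entry, the list of rows, each a list of 7 numbers: the shift along the tool's x, y, z in mm, then the turn, a rotation vector about the tool's x, y, z in degrees, then the finger opening in mm, from 0 to 85.4. In form: [[[x, y, z, ax, ay, az, fingers], ...]]. A call has 1 to 12 rows; each row shifts and turns the commanded pose from where the row before left it, along the tool's axes as they then stand; what a row does not reach is not made up. A row lasts 1/8 s, in which the tool goes at most 62.5 mm and 10.7 degrees, less where a joint would pass 70% of its speed; a pose out of reach is approached as far as the arm can. A call with a gripper value outside its range is refused whole. The fingers move at their own pace and stop on an object; the grip force is fixed at half the most. Time passes only in rows, so rows that do not move let the fingers close. It gives the time, the measured TCP pose, the force, the opening and the grip force at its end, in the units of the state.
- manip.state(): the state, without advancing time (a new reading comes with each control period).
- manip.grab_frame(name): name is "scene" or "top" or "wrist"; returns a dict with "image" (384x512x3 uint8, blue, green, red), "mtx" (3x3 intrinsics, pixels), "eye" and "rotation" of the camera in the world. Camera axes: x right, y down, z forward; pixel columns grow to the right and rows downward; lengths in m; the calibration is good to about 2 mm. A picture is of the moment at which its call begins. There is no depth.
- manip.job_done(): hands the job in; it is judged then, once.
The state is a dict: "time": time; "joint_pos": joint angles; "joint_vel": joint speeds; "joint_efforts": joint torques, N m; "tool_pos": TCP position; "tool_rot": TCP orientation; "contact_force": force on the tool from outside, world axes, zero at the start; "ft_torque": the same for the moment, N m; "gripper_width": opening from 0.0 (shut) to 1.0 (fully open); "grasp_force": force on a finger pad.
Only numpy, scipy, OpenCV 4.12 (cv2) and the standard library are available. Lean on these libraries where they do the work, as an engineer would, in place of code of your own. Each camera call takes 0.05 s, during which the arm holds its last target. There are 200 camera calls.

TASK

Take the amber glass filter tube out of its wooden rack and lower it, tip first, through the rings of the ring stand, top ring, then middle ring, then down through the gripping rubber pads until the small bottom ring stops it, and leave it standing there upright, fully home, with the gripper clear. The lower rings are never quite in line with the top one, so feel your way and be gentle: never force the glass. Do not disturb the flask, the glass plate or the brown bottle.

Things in the scene. Friction and masses are not known exactly. Their poses are not given: they have to be found in the camera images.
- tube: Amber glass filter tube, 165 mm long, 0.12 kg, upright in the rack. Origin: centre of its lower tip face; z up along it. Upwards: straight tip 12 mm in diameter for 20 mm (edge rounded 1.5 mm); then a flat shoulder out to 19 mm, bevelled to the full 24 mm over the next 4 mm; barrel 24 mm in diameter up to 125 mm; black square cap to 165 mm.
- cap (a point): Middle of the tube's black cap, the place to grip: 145 mm up from the tube's origin. The cap is 26 x 26 mm, 40 mm tall, its sides along the tube's x and y axes.
- stand: Fixed grey ring stand. Origin: on the table under the centre of the top ring; z up. Post 12 mm in diameter, top at z = 155 mm, 75 mm from the origin along the stand's +x. Base plate 12 mm thick; glass drip dish on it, rim at 22 mm. The rings are rigid; above about 25 N between tube and stand the glass counts as forced.
- ring_top (a point): Centre of the steel top ring's upper face, 145 mm above the table. Bore 54 mm, ring 10 mm tall. The two brass rings below share one axis, which lies 6 mm off this ring's axis in an unknown direction, new every time.
- ring_mid (a point): Point on the top ring's axis (not on the brass rings' own) at the height of the middle ring's upper face, z = 110 mm. Middle ring: brass, bore 27 mm, 10 mm tall. Below it, at z = 88 mm, two sprung rubber pads, 20 mm apart when empty, about 0.7 N per mm each: the last 30 mm or so are pushed against a drag of a few newtons, and the tube does not fall home by its weight.
- ring_low (a point): Point on the top ring's axis (not on the brass rings' own) at the height of the bottom ring's upper face, z = 60 mm. Bottom ring: brass, bore 16 mm, 10 mm tall. It stops the tube's shoulder when the tube's origin is 40 mm above the table (20 mm below this face).
- rack: Fixed wooden block 70 x 120 x 45 mm (x, y, z), origin at the centre of its underside, with one round hole 26.5 mm in diameter and 37 mm deep in its centre in which the tube stands, so that the tube's origin is 8 mm above the table.
- flask: Clear glass volumetric flask with a ball stopper, 66 mm wide, 147 mm high; origin at the centre of its underside. Bystander.
- glassplate: Dark glass photographic plate lying flat, 82 x 102 x 5 mm; origin at the centre of its underside. Bystander.
- solvent: Brown glass bottle with a black cap, 60 mm wide, 120 mm high; origin at the centre of its underside. Bystander.
Not all that is in view belongs to the job. There is more than one size of the tube; the job needs the larger.

How it is judged:
By the outcome, as a careful person would: the job done as asked, in the order asked, and still so for the second after the job is handed in, with the robot touching nothing.
It also fails if it takes over 58 s, if anything falls off the work surface, if the arm or the gripper's body presses on something with over 40 N, if the wrist force passes 120 N, or if a joint passes its speed limit or range.

## Working session

There is one attempt and no reset: what is moved stays moved. The work goes in short steps, Python scripts to look and compute and a tool call to move; the robot and the scene stay as the last step left them, time stands still between calls to the robot, and variables do not carry over. Pictures are saved under pics/ and viewed, at most 10 in all, crops included, and the job is handed in when it is done.

Besides the shell and the picture viewer there is one more tool, called in YAML: its name, and indented under it one key for each argument. servo_tool: Moves the arm, as the interface text tells. Its arguments: {"type":"object","properties":{"moves":{"type":"array"}},"required":["moves"]}

```bash
mkdir -p pics; ls; python3 - <<'E'
from plant import manip
import cv2,numpy as np
for n in("scene","top"):
    f=manip.grab_frame(n); cv2.imwrite(f"pics/{n}0.png",f["image"]); np.savez(f"{n}0.npz",**f)
    print(n,f["mtx"].tolist(),np.round(f["eye"],3),np.round(f["rotation"],3).tolist())
a=cv2.imread("pics/scene0.png");b=cv2.imread("pics/top0.png")
cv2.imwrite("pics/both0.png",cv2.resize(np.vstack([a,b]),(400,600)))
s=manip.state();print(s["time"],s["tool_pos"],s["tool_rot"],s["contact_force"],manip.tcp_to_tips)
E
```

```text
pics
scene [[354.71947610113176, 0.0, 257.82232259984045], [0.0, 354.71947610113176, 185.7975847946914], [0.0, 0.0, 1.0]] [ 1.019 -0.481  0.668] [-0.413, 0.848, 0.301, -0.138]
top [[451.33130156774814, 0.0, 258.5051048068099], [0.0, 451.33130156774814, 197.50111864290008], [0.0, 0.0, 1.0]] [0.394 0.069 1.279] [0.056, -0.704, 0.705, -0.067]
0.1 [ 0.13864846 -0.60885472  0.24414569] [-9.61607068e-04  9.93745243e-01  1.11666770e-01  6.50929014e-06] [ 0.68086148 -0.68645904 -0.45901144] 0.014
```

View pics/scene0.png

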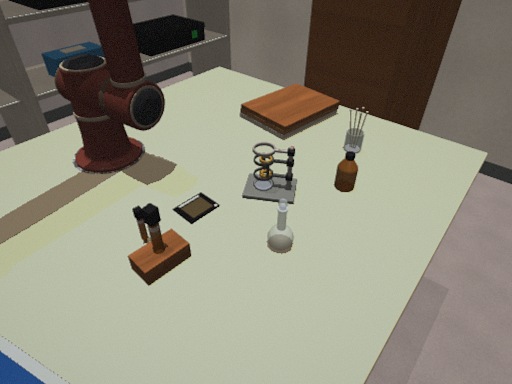

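View pics/top0.png

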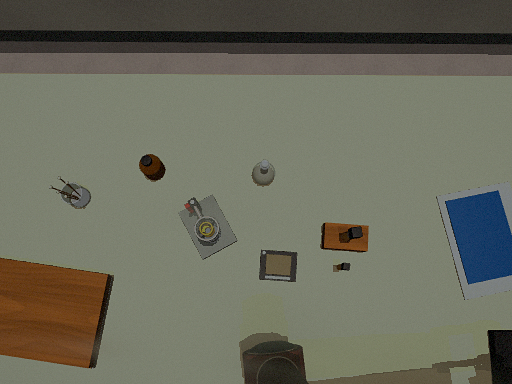

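The top view shows the rack with the capped tube at about (352,233), a smaller capped tube standing free at (343,267), the stand at (207,228), the flask at (263,172), the plate at (278,265) and the bottle at (151,166). In the scene view the rack tube's cap is at (151,215) and the small one's at (139,211). The rack tube is the larger of the two and fits the description. I'll confirm it in one enlarged crop.

```bash
cat > h.py <<'E'
import numpy as np,cv2
from scipy.spatial.transform import Rotation as R
def rot(f): 
    q=np.asarray(f["rotation"]).ravel(); 
    return R.from_quat(q[[1,2,3,0]]).as_matrix() if q.size==4 else q.reshape(3,3)
def ray(f,p):
    d=rot(f)@np.linalg.inv(f["mtx"])@np.array([p[0],p[1],1.]); return np.asarray(f["eye"]),d/np.linalg.norm(d)
def plane(f,p,z):
    e,d=ray(f,p); return e+d*(z-e[2])/d[2]
def tri(obs):
    A=0;b=0
    for f,p in obs:
        e,d=ray(f,p);M=np.eye(3)-np.outer(d,d);A=A+M;b=b+M@e
    x=np.linalg.solve(A,b); return x,[1e3*np.linalg.norm(np.cross(x-ray(f,p)[0],ray(f,p)[1])) for f,p in obs]
def proj(f,X):
    c=rot(f).T@(np.asarray(X)-f["eye"]); u=f["mtx"]@c; return u[:2]/u[2]
E
python3 - <<'E'
from h import *
a=np.load("scene0.npz");b=np.load("top0.npz")
A=a["image"][190:290,110:230];B=b["image"][170:290,290:390];C=a["image"][130:210,230:310];D=b["image"][180:270,165:255]
r=lambda x:cv2.resize(x,(400,300),interpolation=cv2.INTER_CUBIC)
cv2.imwrite("pics/crop0.png",np.vstack([np.hstack([r(A),r(B)]),np.hstack([r(C),r(D)])]))
def blobs(f,m,roi,name):
    x0,y0,x1,y1=roi;mm=np.zeros_like(m);mm[y0:y1,x0:x1]=m[y0:y1,x0:x1]
    n,l,s,c=cv2.connectedComponentsWithStats(mm.astype(np.uint8))
    for i in range(1,n):
        if s[i,4]>12: print(name,s[i].tolist(),np.round(c[i],1))
blobs(a,a["image"].max(2)<45,(110,190,230,290),"dark scene");blobs(b,b["image"].max(2)<45,(310,210,390,290),"dark top")
hs=cv2.cvtColor(b["image"],cv2.COLOR_BGR2HSV);w=((hs[...,1]>150)&(hs[...,2]>70)&(hs[...,0]<20))
blobs(b,w,(310,210,390,260),"wood top")
m=np.zeros(w.shape,np.uint8);m[210:260,310:390]=(w|(b["image"].max(2)<60))[210:260,310:390]
cs=max(cv2.findContours(m,0,2)[0],key=cv2.contourArea);rc=cv2.minAreaRect(cs);print(rc)
P=[plane(b,p,.045) for p in cv2.boxPoints(rc)];print(np.round(P,4),np.round(np.mean(P,0),4),[np.linalg.norm(P[i]-P[i-1]).round(4) for i in range(4)])
E
```

```text
dark scene [174, 193, 45, 31, 253] [195.9 210.6]
dark scene [133, 204, 27, 23, 391] [147.7 214.5]
dark top [322, 223, 8, 26, 61] [323.2 236.7]
dark top [339, 227, 24, 15, 141] [352.9 232.6]
dark top [331, 249, 23, 2, 24] [342.1 249.4]
dark top [341, 263, 9, 7, 39] [344.5 266. ]
wood top [324, 223, 45, 28, 835] [344.4 237.1]
((344.6287841796875, 236.89028930664062), (46.69083023071289, 26.634906768798828), 4.5739216804504395)
[[ 0.4705 -0.1182  0.045 ]
 [ 0.5433 -0.126   0.045 ]
 [ 0.533  -0.2543  0.045 ]
 [ 0.4602 -0.2453  0.045 ]] [ 0.5017 -0.186   0.045 ] [np.float64(0.1275), np.float64(0.0733), np.float64(0.1288), np.float64(0.0733)]
```

View pics/crop0.png

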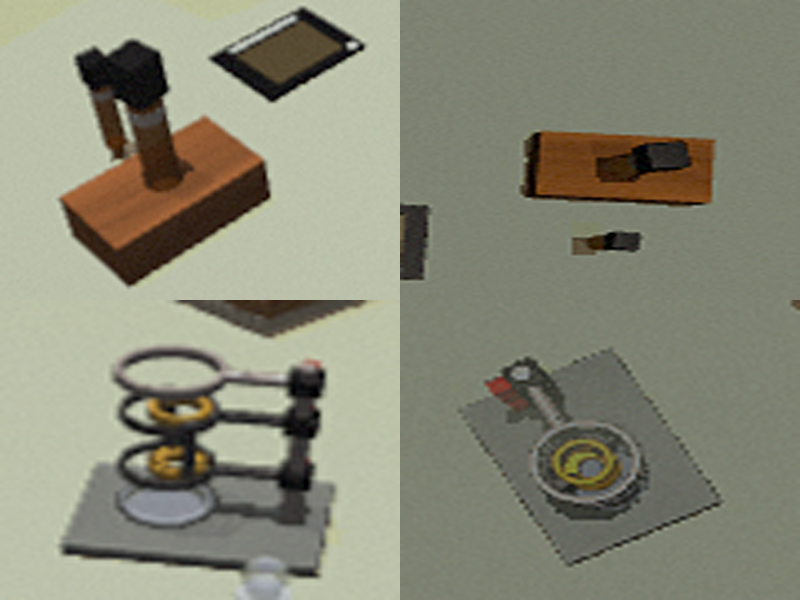

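The crop confirms it: the thick tube in the wooden rack, with the larger square cap, is the one the job needs. Its cap is at scene (152,214) and top (356,232). The thin tube on the table is the small size.

```bash
python3 - <<'E'
from h import *
from plant import manip
a=np.load("scene0.npz");b=np.load("top0.npz")
print("cap",tri([(a,(152,214)),(b,(355.5,232.3))]))
print("ring",tri([(a,(263.6,148.9)),(b,(206.6,228.9))]))
print("small",tri([(a,(138.5,211)),(b,(344.5,266))]))
for n,p,z in(("flask",(263,172),.08),("bottle",(151,166),.08),("plate",(278,265),.005),("post",(192,201),.155)): print(n,plane(b,p,z).round(3))
# base plate edge directions
P=[plane(b,(165+(x-400)*.225,180+(y-300)*.3),.012) for x,y in((458,407),(612,349),(722,503),(570,566))];print(np.round(P,3))
w=manip.grab_frame("wrist");s=manip.state();T=R.from_quat(np.array(s["tool_rot"])[[1,2,3,0]]).as_matrix()
print("cam in tool",T.T@(w["eye"]-s["tool_pos"]),"\n",(T.T@rot(w)).round(3),w["mtx"][0,0],"\n",T.round(3))
E
```

```text
cap (array([ 0.50522944, -0.18864637,  0.15414797]), [np.float64(2.9689571104401056), np.float64(2.968957110440134)])
ring (array([0.51509868, 0.18417285, 0.13865866]), [np.float64(1.5493998999032217), np.float64(1.5493998999033103)])
small (array([ 0.42178631, -0.1705036 ,  0.10147049]), [np.float64(0.8988852241841356), np.float64(0.8988852241841011)])
flask [0.676 0.038 0.08 ]
bottle [0.692 0.343 0.08 ]
plate [ 0.427 -0.005  0.005]
post [0.583 0.219 0.155]
[[0.575 0.277 0.012]
 [0.625 0.18  0.012]
 [0.493 0.109 0.012]
 [0.441 0.204 0.012]]
cam in tool [ 0.07886526  0.00099752 -0.12775771] 
 [[-0.    -0.95  -0.311]
 [ 1.    -0.    -0.   ]
 [ 0.    -0.311  0.95 ]] 336.85621121283896 
 [[ 0.975  0.222 -0.   ]
 [ 0.222 -0.975  0.002]
 [ 0.    -0.002 -1.   ]]
```

servo_tool:
  moves:
    - [[37.5, -27.5, -4, 0, 0, 0, 85], [37.5, -27.5, -4, 0, 0, 0, 85], [37.5, -27.5, -4, 0, 0, 0, 85], [37.5, -27.5, -4, 0, 0, 0, 85], [37.5, -27.5, -4, 0, 0, 0, 85], [37.5, -27.5, -4, 0, 0, 0, 85], [37.5, -27.5, -4, 0, 0, 0, 85], [37.5, -27.5, -4, 0, 0, 0, 85], [37.5, -27.5, -4, 0, 0, 0, 85], [37.5, -27.5, -4, 0, 0, 0, 85], [37.5, -27.5, -4, 0, 0, 0, 85], [37.5, -27.5, -4, 0, 0, 0, 85]]

```text
time: 1.65
tool_pos: [0.5049, -0.1864, 0.2931]
tool_rot: [-0.0, 0.994, 0.112, -0.0]
contact_force: [-0.0, -0.5, -1.3]
gripper_width: 0.991
grasp_force: 0.0
```

```bash
python3 - <<'E'
from h import *
from plant import manip
w=manip.grab_frame("wrist");np.savez("w1.npz",**w);s=manip.state();print(s["tool_pos"],s["contact_force"])
cv2.imwrite("pics/w1.png",w["image"])
m=(w["image"].max(2)<60).astype(np.uint8)
for c in cv2.findContours(m,0,2)[0]:
    if cv2.contourArea(c)>200: print(cv2.boundingRect(c),cv2.contourArea(c),cv2.minAreaRect(c))
print("expect",proj(w,[.505,-.187,.173]),proj(w,[.505,-.187,.153]))
E
```

```text
[ 0.50760242 -0.18272561  0.29372604] [0.03154128 3.0570725  0.04009441]
(176, 366, 163, 18) 2013.0 ((257.0, 374.5), (17.0, 162.0), 90.0)
(347, 259, 165, 125) 11755.5 ((428.99993896484375, 320.9999694824219), (163.99996948242188, 123.99998474121094), -0.0)
(0, 257, 167, 127) 12089.0 ((82.99998474121094, 319.9999694824219), (165.99996948242188, 125.99998474121094), -0.0)
(215, 205, 21, 48) 549.5 ((226.1728515625, 228.3540496826172), (15.524822235107422, 47.67510223388672), 10.007980346679688)
(61, 138, 86, 81) 4130.5 ((103.1737060546875, 177.67945861816406), (87.7012939453125, 60.25398254394531), 16.189205169677734)
(198, 108, 115, 98) 4748.0 ((249.95773315429688, 163.39102172851562), (104.13518524169922, 83.30615234375), 18.615692138671875)
expect [256.08503835 192.36835449] [256.11979016 185.04841295]
```

View pics/w1.png

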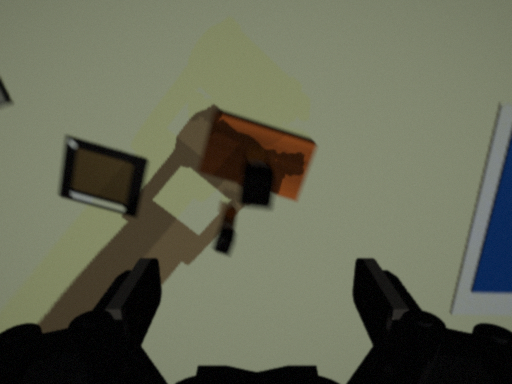

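The wrist view shows the rack tube's cap at about (257,185), nearly square to the picture, the small tube at (226,230), and the rack turned about 17° to the picture. Next I'll measure the cap's edges.

```bash
python3 - <<'E'
from h import *
from plant import manip
w=manip.grab_frame("wrist");np.savez("w1b.npz",**w);s=manip.state();print(s["tool_pos"],s["contact_force"],s["time"])
for f in(np.load("w1.npz"),w):
  for t in (22,30):
    m=np.zeros((384,512),np.uint8);m[140:225,236:290]=(f["image"].max(2)<t)[140:225,236:290]
    c=max(cv2.findContours(m,0,2)[0],key=cv2.contourArea);print(t,cv2.boundingRect(c),cv2.contourArea(c),cv2.minAreaRect(c), [tuple(p[0]) for p in cv2.approxPolyDP(c,2,True).tolist()])
g=cv2.resize(w["image"][130:220,215:305],(600,600),interpolation=cv2.INTER_CUBIC)
cv2.imwrite("pics/w1c.png",cv2.convertScaleAbs(g,alpha=2.5))
E
```

```text
[ 0.50606716 -0.18483375  0.29341359] [ 0.48605113  0.18240044 -0.46053472] 1.75
22 (242, 161, 32, 44) 1027.5 ((257.0054626464844, 182.9479522705078), (30.35858726501465, 41.55986022949219), 6.009006023406982) [(247, 161), (243, 171), (245, 175), (242, 201), (266, 204), (273, 176), (271, 169), (266, 163), (251, 165)]
30 (241, 156, 34, 49) 1168.0 ((256.9137268066406, 180.2942657470703), (33.79165267944336, 46.76285934448242), 3.814074993133545) [(243, 156), (245, 161), (242, 161), (241, 165), (244, 175), (242, 202), (266, 204), (269, 191), (272, 190), (272, 169), (267, 163), (250, 163)]
22 (247, 168, 34, 47) 1195.5 ((263.5799865722656, 191.44000244140625), (32.1026496887207, 43.41635513305664), 8.130102157592773) [(252, 168), (247, 210), (276, 214), (280, 190), (278, 176), (273, 173), (255, 172)]
30 (247, 161, 34, 54) 1272.0 ((264.1205749511719, 187.93235778808594), (32.28922653198242, 51.54005432128906), 4.39870548248291) [(250, 161), (247, 211), (276, 214), (280, 192), (279, 177), (272, 171), (272, 164), (270, 172), (254, 170)]
```

View pics/w1c.png

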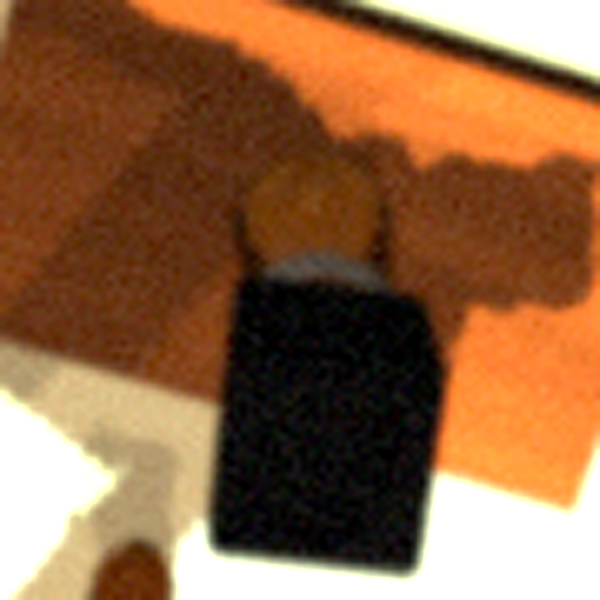

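The enlarged crop shows the cap's top face with corners near (247,212), (277,216), (281,184) and (251,180), turned about 7° to the tool.

```bash
python3 - <<'E'
from h import *
w=np.load("w1b.npz");P=np.array([plane(w,(215+x/6.667,130+y/6.667),.173) for x,y in((212,550),(415,572),(443,360),(236,336))])
print(P.round(4),P.mean(0).round(4),[np.linalg.norm(P[i]-P[i-1]).round(4) for i in range(4)])
d=P[1]-P[0];e=P[2]-P[1];print(np.degrees([np.arctan2(d[1],d[0]),np.arctan2(e[1],e[0])]))
a=np.load("scene0.npz");c=P.mean(0);print(proj(a,c))
# height: two views of cap-top centre (scene 151,208)
print(tri([(w,proj(w,c)),(a,(151,208))]))
# tool pose implied by camera
t=np.array([.07886526,.00099752,-.12775771]);Tc=np.array([[0,-.95,-.311],[1,0,0],[0,-.311,.95]]);T=rot(w)@Tc.T
print("tcp",w["eye"]-T@t, np.degrees(np.arctan2(T[1,0],T[0,0])),"shift in tool",(T.T@(c-(w["eye"]-T@t))*1e3).round(1))
E
```

```text
[[ 0.49   -0.1796  0.173 ]
 [ 0.4927 -0.2037  0.173 ]
 [ 0.5188 -0.2005  0.173 ]
 [ 0.5162 -0.1766  0.173 ]] [ 0.5044 -0.1901  0.173 ] [np.float64(0.0264), np.float64(0.0243), np.float64(0.0263), np.float64(0.024)]
[-83.4998588    7.10896952]
[148.14260543 207.61896893]
(array([ 0.5063604 , -0.18814472,  0.17222921]), [np.float64(2.869357309944886), np.float64(2.8693573099449057)])
tcp [ 0.5075971  -0.18277556  0.29392248] 13.061989372151444 shift in tool [ -5.1   6.7 120.8]
```

servo_tool:
  moves:
    - [[0, 2.9, 20, 0, 0, 3, 85], [0, 0, 20, 0, 0, 3, 85], [0, 0, 20, 0, 0, 0, 85], [0, 0, 0, 0, 0, 0, 85], [0, 0, 0, 0, 0, 0, 85], [0, 0, 0, 0, 0, 0, 85]]

```text
time: 2.5
tool_pos: [0.5054, -0.191, 0.2346]
tool_rot: [0.001, 0.998, 0.06, 0.001]
contact_force: [-1.0, -0.7, -1.2]
gripper_width: 0.994
grasp_force: 0.0
```

```bash
python3 - <<'E'
from h import *
from plant import manip
w=manip.grab_frame("wrist");np.savez("w2.npz",**w);s=manip.state();print(s["tool_pos"],s["contact_force"],s["time"])
t=np.array([.07886526,.00099752,-.12775771]);Tc=np.array([[0,-.95,-.311],[1,0,0],[0,-.311,.95]]);T=rot(w)@Tc.T
tcp=w["eye"]-T@t;print("tcp",tcp)
q=proj(w,[.5044,-.1901,.173]);print("expected",q)
x0,y0=int(q[0])-60,int(q[1])-75
m=(w["image"].max(2)<24).astype(np.uint8);mm=np.zeros_like(m);mm[y0:y0+130,x0:x0+120]=m[y0:y0+130,x0:x0+120]
c=max(cv2.findContours(mm,0,2)[0],key=cv2.contourArea);print(cv2.boundingRect(c),cv2.approxPolyDP(c,3,True)[:,0].tolist())
cv2.imwrite("pics/w2.png",cv2.convertScaleAbs(cv2.resize(w["image"][y0:y0+120,x0:x0+120],(600,600)),alpha=2.5));print(x0,y0)
E
```

```text
[ 0.50535285 -0.19092679  0.23451696] [ 0.36740505 -0.25728807 -0.41647123] 2.55
tcp [ 0.50550867 -0.19106733  0.23479901]
expected [253.02887325 223.16599116]
(231, 186, 43, 58) [[237, 187], [232, 202], [232, 241], [270, 241], [271, 190], [266, 186]]
193 148
```

View pics/w2.png

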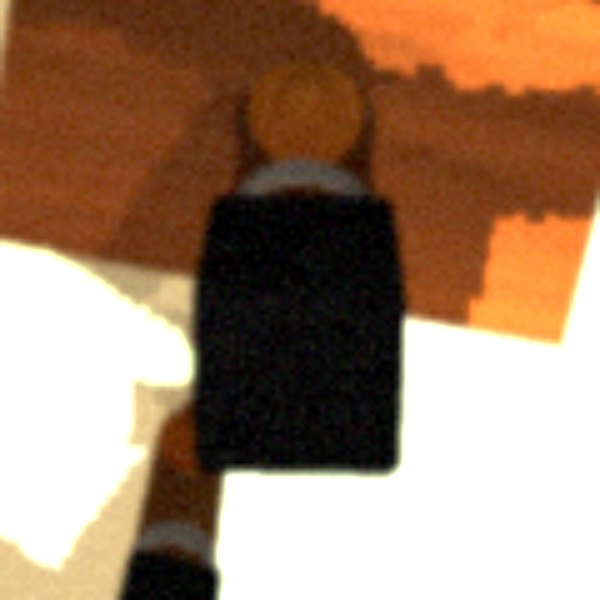

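The cap now stands square to the tool, its near edge running from (233,242) to (272.6,242).

```bash
python3 - <<'E'
from h import *
w=np.load("w2.npz");t=np.array([.07886526,.00099752,-.12775771]);Tc=np.array([[0,-.95,-.311],[1,0,0],[0,-.311,.95]]);T=rot(w)@Tc.T
tcp=w["eye"]-T@t
for p in((233,242),(272.8,242.4),(273.8,207.5),(232.2,205)): print((T.T@(plane(w,p,.173)-tcp)*1e3).round(1))
print(np.degrees(np.arctan2(T[1,0],T[0,0])))
E
```

```text
[-13.7 -13.6  61.7]
[-14.   11.   61.8]
[ 9.1 11.3 61.8]
[ 10.7 -13.6  61.8]
6.821057293152183
```

servo_tool:
  moves:
    - [[-1, -1.3, 20, 0, 0, 0, 85], [0, 0, 20, 0, 0, 0, 85], [0, 0, 20, 0, 0, 0, 85], [0, 0, 16, 0, 0, 0, 85], [0, 0, 10, 0, 0, 0, 85], [0, 0, 0, 0, 0, 0, 85], [0, 0, 0, 0, 0, 0, 60], [0, 0, 0, 0, 0, 0, 40], [0, 0, 0, 0, 0, 0, 20], [0, 0, 0, 0, 0, 0, 20], [0, 0, 0, 0, 0, 0, 20], [0, 0, 0, 0, 0, 0, 20]]

```text
time: 4.05
tool_pos: [0.5041, -0.1895, 0.148]
tool_rot: [0.0, 0.998, 0.06, 0.0]
contact_force: [0.2, 0.5, 4.5]
gripper_width: 0.302
grasp_force: 59.4
```

servo_tool:
  moves:
    - [[0, 0, -6, 0, 0, 0, 20], [0, 0, -10, 0, 0, 0, 20], [0, 0, -15, 0, 0, 0, 20], [0, 0, -20, 0, 0, 0, 20], [0, 0, -31, 0, 0, 0, 20], [0, 0, -31, 0, 0, 0, 20], [0, 0, -31, 0, 0, 0, 20], [0, 0, -31, 0, 0, 0, 20]]

```text
time: 5.05
tool_pos: [0.5037, -0.1894, 0.325]
tool_rot: [0.0, 0.998, 0.06, 0.001]
contact_force: [-0.3, -0.3, -1.6]
gripper_width: 0.294
grasp_force: 58.9
```

servo_tool:
  moves:
    - [[-2, -15, 0, 0, 0, 0, 20], [-3, -30, 0, 0, 0, 0, 20], [-4, -40, 0, 0, 0, 0, 20], [-4, -40, 0, 0, 0, 0, 20], [-4, -40, 0, 0, 0, 0, 20], [-4, -40, 0, 0, 0, 0, 20], [-3, -40, 0, 0, 0, 0, 20], [-2, -20, 0, 0, 0, 0, 20], [0, -10, 0, 0, 0, 0, 20], [0, 0, 0, 0, 0, 0, 20], [0, 0, 0, 0, 0, 0, 20]]

```text
time: 6.42
tool_pos: [0.4452, 0.08, 0.322]
tool_rot: [0.0, 0.998, 0.059, -0.0]
contact_force: [0.7, -0.2, -1.5]
gripper_width: 0.295
grasp_force: 59.3
```

```bash
python3 - <<'E'
from h import *
from plant import manip
w=manip.grab_frame("wrist");np.savez("w3.npz",**w);s=manip.state();print(s["tool_pos"],s["tool_rot"],s["contact_force"],s["ft_torque"],s["time"],s["gripper_width"])
q=proj(w,[.515,.184,.145]);print(q)
x0,y0=np.clip(np.array(q,int)-60,0,None);print(x0,y0)
cv2.imwrite("pics/w3.png",np.hstack([cv2.resize(w["image"],(400,300)),cv2.convertScaleAbs(cv2.resize(w["image"][y0:y0+120,x0:x0+160],(400,300),interpolation=cv2.INTER_CUBIC),alpha=1.5)]))
E
```

```text
[0.44533196 0.07992782 0.32206821] [ 1.14459628e-04  9.98260677e-01  5.89539410e-02 -2.01905428e-04] [-0.17701791 -0.05157686 -1.33736295] [0.00359446 0.07018126 0.02376541] 6.475 0.2976079458233052
[144.38642176  81.63856456]
84 21
```

View pics/w3.png

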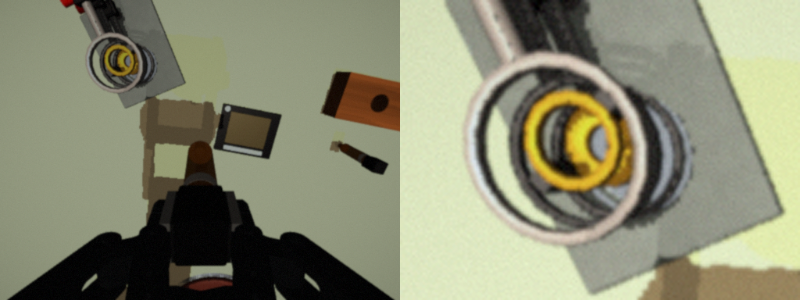

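The wrist view shows the held tube at the bottom centre. The top ring is near full-image (146,80), and the brass middle ring is seen through it at about (153,77). Next I'll fit ellipses to both.

```bash
python3 - <<'E'
from h import *
w=np.load("w3.npz");I=w["image"];x0,y0=84,21
g=cv2.resize(I[y0:y0+120,x0:x0+160],None,fx=5,fy=5,interpolation=cv2.INTER_CUBIC)
hs=cv2.cvtColor(g,cv2.COLOR_BGR2HSV)
un=lambda c:(x0+(c[0]+.5)/5-.5,y0+(c[1]+.5)/5-.5)
out=g.copy()
def rep(c,z,n,col):
    e=cv2.fitEllipse(c);cv2.ellipse(out,e,col,1);P=plane(w,un(e[0]),z)
    a=e[2];d=[np.linalg.norm(plane(w,un(e[0]+s/2*np.array([np.cos(np.radians(a+k)),np.sin(np.radians(a+k))])),z)-P)*2e3 for k,s in((0,e[1][0]),(90,e[1][1]))]
    print(n,np.round(un(e[0]),2),P.round(4),"diam mm",np.round(d,1))
for vt in(130,150,170):
  m=((hs[...,0]>15)&(hs[...,0]<35)&(hs[...,1]>170)&(hs[...,2]>vt)).astype(np.uint8)
  m=cv2.morphologyEx(m,cv2.MORPH_OPEN,np.ones((5,5)))
  cs,h=cv2.findContours(m,cv2.RETR_CCOMP,cv2.CHAIN_APPROX_NONE)
  for c,hh in zip(cs,h[0]):
    if cv2.contourArea(c)>2500: rep(c,.110,f"brass v{vt} {'hole' if hh[3]>=0 else 'outer'} {cv2.contourArea(c)}",(0,0,255) if hh[3]>=0 else (0,255,0))
print("px",g[200,0:800:20].tolist()[5:8], g[148*2,75*2-6:75*2+14:4].tolist())
for vt in(110,125,140):
  m=((hs[...,1]<70)&(hs[...,2]>vt)&((g[...,2].astype(int)-g[...,1])>2)).astype(np.uint8)
  m=cv2.morphologyEx(m,cv2.MORPH_CLOSE,np.ones((7,7)))
  cs,h=cv2.findContours(m,cv2.RETR_CCOMP,cv2.CHAIN_APPROX_NONE)
  for c,hh in zip(cs,h[0]):
    if cv2.contourArea(c)>30000: rep(c,.145,f"steel v{vt} {'hole' if hh[3]>=0 else 'outer'} {cv2.contourArea(c)}",(255,0,0))
cv2.imwrite("pics/fit.png",out)
E
```

```text
brass v130 outer 26736.0 [152.03  76.79] [0.5192 0.1878 0.11  ] diam mm [34.4 33.6]
brass v130 hole 3278.0 [162.5   77.84] [0.5195 0.1779 0.11  ] diam mm [ 9.8 14.8]
brass v130 hole 12308.5 [149.64  76.53] [0.5192 0.1901 0.11  ] diam mm [24.6 28.2]Traceback (most recent call last):
  File "<stdin>", line 15, in <module>
TypeError: 'NoneType' object is not subscriptable
```

```bash
python3 - <<'E'
from h import *
w=np.load("w3.npz");I=w["image"];x0,y0=84,21
g=cv2.resize(I[y0:y0+120,x0:x0+160],None,fx=5,fy=5,interpolation=cv2.INTER_CUBIC)
hs=cv2.cvtColor(g,cv2.COLOR_BGR2HSV)
un=lambda c:(x0+(c[0]+.5)/5-.5,y0+(c[1]+.5)/5-.5)
out=cv2.convertScaleAbs(g,alpha=1.4)
def rep(c,z,n,col):
    c=cv2.convexHull(c);e=cv2.fitEllipse(c);cv2.ellipse(out,e,col,1);P=plane(w,un(e[0]),z)
    a=e[2];d=[np.linalg.norm(plane(w,un(e[0]+s/2*np.array([np.cos(np.radians(a+k)),np.sin(np.radians(a+k))])),z)-P)*2e3 for k,s in((0,e[1][0]),(90,e[1][1]))]
    print(n,np.round(un(e[0]),2),P.round(4),"diam mm",np.round(d,1))
for vt in(125,135,142):
  m=((hs[...,0]>15)&(hs[...,0]<35)&(hs[...,1]>170)&(hs[...,2]>vt)).astype(np.uint8)
  cs,h=cv2.findContours(m,cv2.RETR_CCOMP,cv2.CHAIN_APPROX_NONE)
  for c,hh in zip(cs,h[0] if h is not None else []):
    if cv2.contourArea(c)>2500: rep(c,.110,f"brass v{vt} {'hole' if hh[3]>=0 else 'outer'} {cv2.contourArea(c)}",(0,0,255) if hh[3]>=0 else (0,255,0))
d=g[...,2].astype(int)-g[...,1]
for dt in(4,8,12):
  m=((hs[...,1]<75)&(hs[...,2]>100)&(d>dt)).astype(np.uint8);m=cv2.morphologyEx(m,cv2.MORPH_CLOSE,np.ones((9,9)))
  cs,h=cv2.findContours(m,cv2.RETR_CCOMP,cv2.CHAIN_APPROX_NONE)
  for c,hh in zip(cs,h[0] if h is not None else []):
    if cv2.contourArea(c)>30000: rep(c,.145,f"steel d{dt} {'hole' if hh[3]>=0 else 'outer'} {cv2.contourArea(c)}",(255,0,0))
cv2.imwrite("pics/fit.png",out)
E
```

```text
brass v125 outer 27158.5 [152.03  76.79] [0.5192 0.1878 0.11  ] diam mm [35.1 34.2]
brass v125 hole 3152.0 [162.71  77.84] [0.5195 0.1777 0.11  ] diam mm [10.  14.7]
brass v125 hole 11865.0 [151.52  76.81] [0.5192 0.1883 0.11  ] diam mm [27.9 28.1]
brass v135 outer 26261.0 [152.    76.76] [0.5193 0.1879 0.11  ] diam mm [34.6 33.6]
brass v135 hole 3450.5 [162.72  77.93] [0.5194 0.1777 0.11  ] diam mm [10.6 15.7]
brass v135 hole 12840.0 [151.64  76.78] [0.5192 0.1882 0.11  ] diam mm [28.7 28.8]
brass v142 outer 25258.5 [152.01  76.79] [0.5192 0.1878 0.11  ] diam mm [34.1 33.1]
brass v142 hole 3816.5 [162.78  77.87] [0.5195 0.1776 0.11  ] diam mm [11.1 16.4]
brass v142 hole 13915.0 [151.7   76.71] [0.5193 0.1881 0.11  ] diam mm [29.5 29.5]
steel d4 outer 111405.0 [140.2   70.36] [0.5237 0.1877 0.145 ] diam mm [63.3 78.5]
steel d4 hole 89480.5 [143.78  80.06] [0.5162 0.1845 0.145 ] diam mm [57.9 55.6]
```

View pics/fit.png

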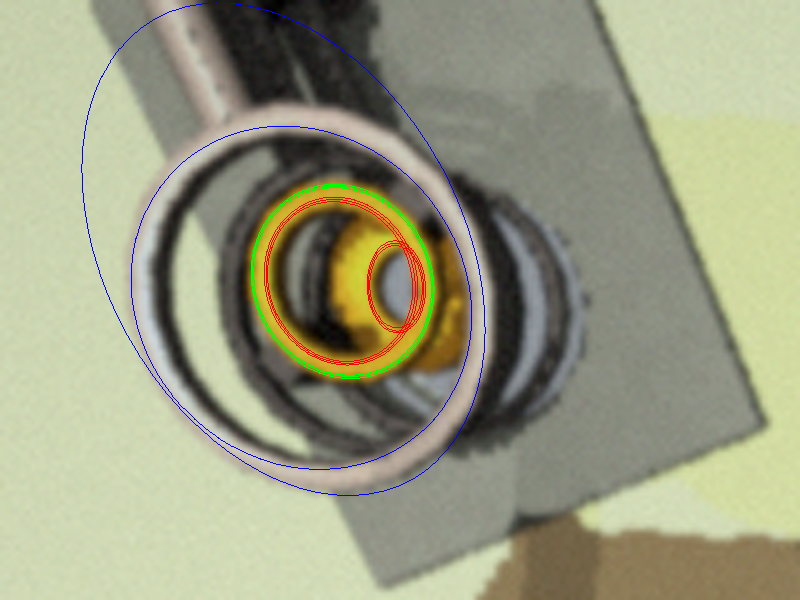

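The fit is clean on the brass middle ring: centre (0.5192, 0.188), bore about 28 mm. The top ring centres near picture (308,296), about 6 mm away, as the task says it should. Next is the low ring check and the tube's place in the hand.

```bash
python3 - <<'E'
from h import *
w=np.load("w3.npz");I=w["image"]
print("steel",plane(w,(84+308.5/5-.5,21+296/5-.5),.145).round(4),"low hole",plane(w,(162.7,77.85),.055).round(4))
b=np.load("top0.npz");hs=cv2.cvtColor(b["image"],cv2.COLOR_BGR2HSV)
m=((hs[...,0]>15)&(hs[...,0]<35)&(hs[...,1]>120)).astype(np.uint8);m[:,:185]=0;m[:,230:]=0;m[:200]=0;m[255:]=0
c=np.vstack([c for c in cv2.findContours(m,0,1)[0]]);e=cv2.fitEllipse(cv2.convexHull(c));print("top brass",e,plane(b,e[0],.11).round(4))
print("tri mid brass",tri([(w,(151.9,76.8)),(b,e[0])]))
t=np.array([.07886526,.00099752,-.12775771]);Tc=np.array([[0,-.95,-.311],[1,0,0],[0,-.311,.95]]);T=rot(w)@Tc.T;tcp=w["eye"]-T@t
print("tcp",tcp,"yaw",np.degrees(np.arctan2(T[1,0],T[0,0])),"tz",T[:,2].round(4))
for x,y,z in((0,-12,35),(0,12,35),(0,-12,118),(0,12,118),(12,0,118),(6,0,140),(0,-6,138),(0,6,138)): print((x,y,z),proj(w,tcp+T@np.array([x,y,z])/1e3).round(1))
for r in range(170,228,5): print(r,np.where((I[r,200:310,2].astype(int)-I[r,200:310,0]>38))[0][[0,-1]]+200 if (I[r,200:310,2].astype(int)-I[r,200:310,0]>38).any() else None)
for r in range(176,196,2): print(r,I[r,256].tolist(),end=" ")
d=tcp-[.5192,.188,0];print("shift tool",(T.T@-(tcp-np.array([.5192,.188,tcp[2]]))*1e3).round(1))
E
```

```text
steel [0.5167 0.1833 0.145 ] low hole [0.5188 0.1922 0.055 ]
top brass ((211.16793823242188, 238.25894165039062), (16.077041625976562, 39.85237503051758), 151.41146850585938) [0.4927 0.1738 0.11  ]
tri mid brass (array([0.50590838, 0.18005156, 0.11329537]), [np.float64(14.936471413674143), np.float64(14.936471413674195)])
tcp [0.4453712  0.07993646 0.32217398] yaw 6.770796594719598 tz [-7.000e-04 -6.000e-04 -9.996e-01]
(0, -12, 35) [232.2 241. ]
(0, 12, 35) [277.3 241. ]
(0, -12, 118) [239.6 193.3]
(0, 12, 118) [271.  193.3]
(12, 0, 118) [255.3 178.1]
(6, 0, 140) [255.4 178.2]
(0, -6, 138) [248.1 185.9]
(0, 6, 138) [262.7 185.9]
170 [274 309]
175 [290 309]
180 [289 309]
185 [246 266]
190 [243 269]
195 [242 270]
200 [243 270]
205 [246 266]
210 None
215 None
220 None
225 None
176 [49, 71, 83] 178 [48, 67, 79] 180 [24, 43, 58] 182 [6, 24, 46] 184 [0, 18, 42] 186 [5, 21, 47] 188 [6, 24, 48] 190 [10, 27, 54] 192 [1, 24, 52] 194 [1, 19, 51] shift tool [ 86.  -98.6  -0.1]
```

servo_tool:
  moves:
    - [[8, -9, 0, 0, 0, 0, 20], [13, -15, 0, 0, 0, 0, 20], [16, -18, 0, 0, 0, 0, 20], [16, -18, 0, 0, 0, 0, 20], [15, -17, 0, 0, 0, 0, 20], [11, -13, 0, 0, 0, 0, 20], [6, -7, 0, 0, 0, 0, 20], [2, -2, 0, 0, 0, 0, 20], [0, 0, 0, 0, 0, 0, 20], [0, 0, 0, 0, 0, 0, 20]]

```text
time: 7.72
tool_pos: [0.5197, 0.1888, 0.3225]
tool_rot: [0.0, 0.998, 0.059, 0.0]
contact_force: [-0.1, -0.2, -1.4]
gripper_width: 0.296
grasp_force: 59.3
```

servo_tool:
  moves:
    - [[0, 0, 10, 0, 0, 0, 20], [0, 0, 15, 0, 0, 0, 20], [0, 0, 15, 0, 0, 0, 20], [0, 0, 12, 0, 0, 0, 20], [0, 0, 6, 0, 0, 0, 20], [0, 0, 0, 0, 0, 0, 20], [0, 0, 0, 0, 0, 0, 20]]

```text
time: 8.6
tool_pos: [0.5202, 0.1893, 0.265]
tool_rot: [-0.0, 0.998, 0.059, 0.001]
contact_force: [0.1, 0.3, -1.2]
gripper_width: 0.298
grasp_force: 59.3
```

```bash
python3 - <<'E'
from h import *
from plant import manip
s=manip.state();print(s["tool_pos"],s["tool_rot"],s["contact_force"],s["ft_torque"],s["time"])
a=manip.grab_frame("scene");np.savez("s4.npz",**a);w=manip.grab_frame("wrist")
q=proj(a,[.517,.186,.14]).astype(int)
cv2.imwrite("pics/s4.png",np.hstack([cv2.resize(a["image"][q[1]-40:q[1]+50,q[0]-40:q[0]+50],(400,400),interpolation=cv2.INTER_CUBIC),cv2.resize(cv2.convertScaleAbs(w["image"][100:250,181:331],alpha=1.8),(400,400),interpolation=cv2.INTER_CUBIC)]))
E
```

```text
[0.52023091 0.18926129 0.26500778] [-9.27239330e-05  9.98228197e-01  5.94989305e-02  5.78808371e-04] [ 0.14510228  0.29368835 -1.22756768] [-0.00404553 -0.0091579   0.00840814] 8.6
```

View pics/s4.png

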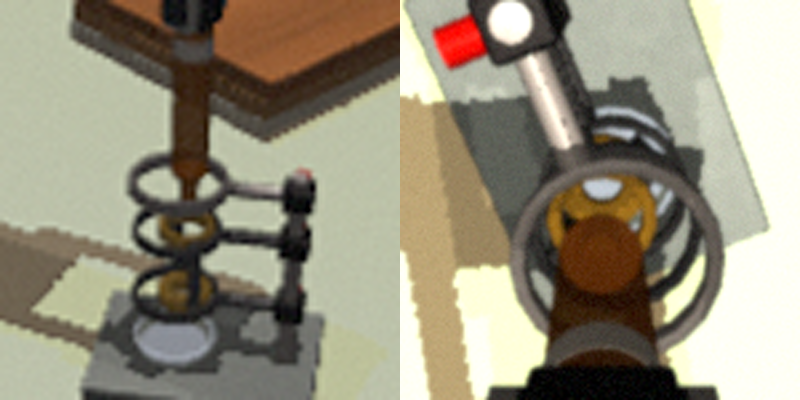

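The picture pair shows the tip inside the top ring and in line with the brass middle ring: both at about column 188 in the scene crop, and about 600 in the wrist crop. I'll descend gently.

servo_tool:
  moves:
    - [[0, 0, 8, 0, 0, 0, 20], [0, 0, 8, 0, 0, 0, 20], [0, 0, 6, 0, 0, 0, 20], [0, 0, 6, 0, 0, 0, 20], [0, 0, 3, 0, 0, 0, 20], [0, 0, 0, 0, 0, 0, 20]]

```text
time: 9.45
tool_pos: [0.5198, 0.1892, 0.233]
tool_rot: [0.0, 0.998, 0.06, -0.0]
contact_force: [0.5, 0.9, -2.0]
gripper_width: 0.294
grasp_force: 59.3
```

servo_tool:
  moves:
    - [[0, 0, 2, 0, 0, 0, 20], [0, 0, 2, 0, 0, 0, 20], [0, 0, 1, 0, 0, 0, 20], [0, 0, 0, 0, 0, 0, 20]]

```text
time: 9.95
tool_pos: [0.5198, 0.1892, 0.2282]
tool_rot: [0.0, 0.998, 0.06, -0.0]
contact_force: [-0.4, -0.8, -1.1]
gripper_width: 0.294
grasp_force: 59.3
```

servo_tool:
  moves:
    - [[0, 0, 2, 0, 0, 0, 20], [0, 0, 1, 0, 0, 0, 20], [0, 0, 1, 0, 0, 0, 20], [0, 0, 0, 0, 0, 0, 20]]

```text
time: 10.45
tool_pos: [0.5198, 0.1892, 0.2242]
tool_rot: [0.0, 0.998, 0.059, -0.0]
contact_force: [-0.7, 0.1, -1.7]
gripper_width: 0.297
grasp_force: 59.3
```

servo_tool:
  moves:
    - [[0, 0, 2, 0, 0, 0, 20], [0, 0, 2, 0, 0, 0, 20], [0, 0, 0, 0, 0, 0, 20]]

```text
time: 10.82
tool_pos: [0.5197, 0.1891, 0.2199]
tool_rot: [0.0, 0.998, 0.059, -0.0]
contact_force: [-0.0, -0.4, -0.7]
gripper_width: 0.295
grasp_force: 59.3
```

servo_tool:
  moves:
    - [[0, 0, 3, 0, 0, 0, 20], [0, 0, 3, 0, 0, 0, 20], [0, 0, 3, 0, 0, 0, 20], [0, 0, 3, 0, 0, 0, 20], [0, 0, 0, 0, 0, 0, 20]]

```text
time: 11.45
tool_pos: [0.5199, 0.1892, 0.2081]
tool_rot: [0.0, 0.998, 0.06, -0.0]
contact_force: [-0.8, -0.3, -2.2]
gripper_width: 0.293
grasp_force: 59.5
```

servo_tool:
  moves:
    - [[0, 0, 2, 0, 0, 0, 20], [0, 0, 2, 0, 0, 0, 20], [0, 0, 1, 0, 0, 0, 20], [0, 0, 0, 0, 0, 0, 20]]

```text
time: 11.95
tool_pos: [0.52, 0.1894, 0.2031]
tool_rot: [-0.0, 0.998, 0.06, 0.0]
contact_force: [1.1, 0.5, -0.4]
gripper_width: 0.296
grasp_force: 59.4
```

servo_tool:
  moves:
    - [[0, 0, 1.5, 0, 0, 0, 20], [0, 0, 1.5, 0, 0, 0, 20], [0, 0, 0, 0, 0, 0, 20]]

```text
time: 12.32
tool_pos: [0.5197, 0.1891, 0.1998]
tool_rot: [0.0, 0.998, 0.059, -0.0]
contact_force: [0.7, 0.2, -0.2]
gripper_width: 0.299
grasp_force: 59.5
```

servo_tool:
  moves:
    - [[0, 0, 1, 0, 0, 0, 20], [0, 0, 1, 0, 0, 0, 20], [0, 0, 0, 0, 0, 0, 20]]

```text
time: 12.7
tool_pos: [0.5198, 0.1891, 0.198]
tool_rot: [0.0, 0.998, 0.059, -0.0]
contact_force: [0.4, 0.0, 0.5]
gripper_width: 0.296
grasp_force: 59.6
```

servo_tool:
  moves:
    - [[0, 0, 1, 0, 0, 0, 20], [0, 0, 1, 0, 0, 0, 20], [0, 0, 0, 0, 0, 0, 20]]

```text
time: 13.08
tool_pos: [0.5198, 0.1892, 0.1961]
tool_rot: [-0.0, 0.998, 0.059, -0.0]
contact_force: [-0.5, -0.4, 0.8]
gripper_width: 0.3
grasp_force: 59.6
```

servo_tool:
  moves:
    - [[0, 0, 1.5, 0, 0, 0, 20], [0, 0, 1.5, 0, 0, 0, 20], [0, 0, 0, 0, 0, 0, 20]]

```text
time: 13.45
tool_pos: [0.5198, 0.1893, 0.193]
tool_rot: [-0.0, 0.998, 0.06, -0.0]
contact_force: [0.9, 0.2, -0.5]
gripper_width: 0.3
grasp_force: 59.6
```

servo_tool:
  moves:
    - [[0, 0, 2, 0, 0, 0, 20], [0, 0, 2, 0, 0, 0, 20], [0, 0, 2, 0, 0, 0, 20], [0, 0, 0, 0, 0, 0, 20]]

```text
time: 13.95
tool_pos: [0.5197, 0.1892, 0.1867]
tool_rot: [-0.0, 0.998, 0.059, -0.0]
contact_force: [0.6, -0.2, -1.8]
gripper_width: 0.297
grasp_force: 59.5
```

servo_tool:
  moves:
    - [[0, 0, 1.5, 0, 0, 0, 20], [0, 0, 1.5, 0, 0, 0, 20], [0, 0, 1, 0, 0, 0, 20], [0, 0, 0, 0, 0, 0, 20]]

```text
time: 14.45
tool_pos: [0.5198, 0.1892, 0.1831]
tool_rot: [-0.0, 0.998, 0.06, -0.0]
contact_force: [0.1, 0.2, -0.1]
gripper_width: 0.297
grasp_force: 59.5
```

servo_tool:
  moves:
    - [[0, 0, 1, 0, 0, 0, 20], [0, 0, 1, 0, 0, 0, 20]]

```text
time: 14.7
tool_pos: [0.5199, 0.1892, 0.1814]
tool_rot: [-0.0, 0.998, 0.06, 0.0]
contact_force: [1.0, 0.2, 1.7]
gripper_width: 0.293
grasp_force: 59.5
```

servo_tool:
  moves:
    - [[0, 0, 0.7, 0, 0, 0, 20], [0, 0, 0, 0, 0, 0, 20]]

```text
time: 14.95
tool_pos: [0.5198, 0.1892, 0.1805]
tool_rot: [-0.0, 0.998, 0.06, -0.0]
contact_force: [-0.1, 0.9, -0.1]
gripper_width: 0.297
grasp_force: 59.6
```

servo_tool:
  moves:
    - [[0, 0, 0.5, 0, 0, 0, 20], [0, 0, 0, 0, 0, 0, 20]]

```text
time: 15.2
tool_pos: [0.5199, 0.1892, 0.18]
tool_rot: [-0.0, 0.998, 0.06, -0.0]
contact_force: [0.0, -0.5, 0.9]
gripper_width: 0.298
grasp_force: 59.6
```

servo_tool:
  moves:
    - [[0, 0, 0.5, 0, 0, 0, 20], [0, 0, 0, 0, 0, 0, 20]]

```text
time: 15.45
tool_pos: [0.52, 0.1892, 0.18]
tool_rot: [-0.0, 0.998, 0.06, 0.0]
contact_force: [-1.1, -0.1, 2.4]
gripper_width: 0.299
grasp_force: 59.8
```

servo_tool:
  moves:
    - [[0, 0, 0.6, 0, 0, 0, 20], [0, 0, 0, 0, 0, 0, 20]]

```text
time: 15.7
tool_pos: [0.5201, 0.1892, 0.1799]
tool_rot: [-0.0, 0.998, 0.06, 0.0]
contact_force: [-2.5, -1.0, 5.1]
gripper_width: 0.294
grasp_force: 60.3
```

servo_tool:
  moves:
    - [[0, 0, 0.6, 0, 0, 0, 20], [0, 0, 0, 0, 0, 0, 20]]

```text
time: 15.95
tool_pos: [0.5202, 0.1893, 0.1799]
tool_rot: [-0.0, 0.998, 0.06, 0.0]
contact_force: [-2.0, -0.9, 7.1]
gripper_width: 0.296
grasp_force: 60.5
```

The tube has stopped firmly at TCP z 0.180, so its origin is at 40 mm as specified. I'll ease the load, open the fingers and rise.

servo_tool:
  moves:
    - [[0, 0, -1, 0, 0, 0, 20], [0, 0, 0, 0, 0, 0, 30], [0, 0, 0, 0, 0, 0, 45], [0, 0, 0, 0, 0, 0, 70], [0, 0, 0, 0, 0, 0, 70], [0, 0, 0, 0, 0, 0, 70], [0, 0, -5, 0, 0, 0, 70], [0, 0, -15, 0, 0, 0, 70], [0, 0, -25, 0, 0, 0, 70], [0, 0, -30, 0, 0, 0, 70], [0, 0, -25, 0, 0, 0, 70], [0, 0, 0, 0, 0, 0, 70]]

```text
time: 17.45
tool_pos: [0.5213, 0.1895, 0.2835]
tool_rot: [-0.001, 0.998, 0.06, 0.003]
contact_force: [-0.5, 0.8, -0.4]
gripper_width: 0.82
grasp_force: 0.0
```

```bash
python3 - <<'E'
from h import *
from plant import manip
a=manip.grab_frame("scene");w=manip.grab_frame("wrist");s=manip.state();print(s["tool_pos"],s["contact_force"],s["time"])
q=proj(a,[.519,.188,.14]).astype(int);c=proj(w,[.519,.188,.205]).astype(int);print(q,c,"cap top/bottom expected in crop",[((proj(a,[.5195,.1885,z])-q+[45,55])*400/100).round() for z in(.205,.165)])
y=max(c[1]-75,0);x=max(c[0]-75,0)
cv2.imwrite("pics/s5.png",np.hstack([cv2.resize(a["image"][q[1]-55:q[1]+45,q[0]-45:q[0]+55],(400,400),interpolation=cv2.INTER_CUBIC),cv2.resize(cv2.convertScaleAbs(w["image"][y:y+150,x:x+150],alpha=1.8),(400,400))]))
E
```

```text
[0.5198317  0.18917208 0.27944321] [ 0.43722733 -0.42133649 -0.70037099] 17.55
[265 148] [256 215] cap top/bottom expected in crop [array([184., 139.]), array([182., 191.])]
```

View pics/s5.png

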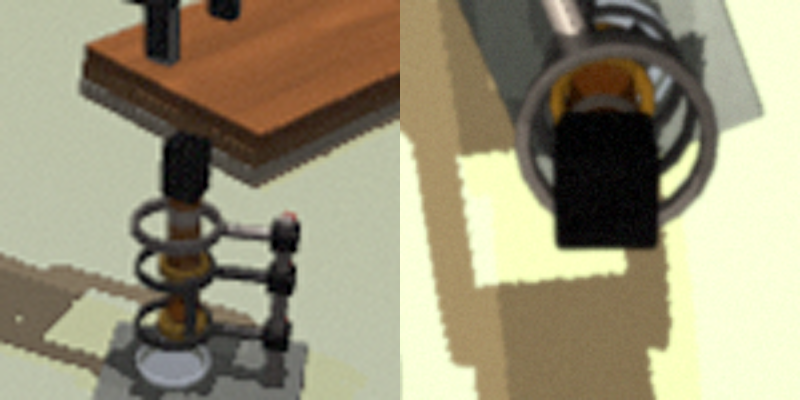

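The tube stands upright through all three rings. In the crop its cap runs from about (185,133) to (185,195), where it should be, and the gripper is well clear above it.

```bash
python3 -c "
from plant import manip
print(manip.job_done())"
```

```text
the job is handed in; nothing more can be done
None
```

The larger amber tube stands upright in the ring stand, stopped firmly on the bottom ring at its 40 mm home height after at most about 8 N of push; the gripper is clear, and the job was handed in at about 17.6 s.

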